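Set and close a cam-lever hold-down

ROBOT

A 6-joint arm with a two-finger parallel gripper is mounted at the origin on the work surface. World frame = base frame: x ahead of the robot, y to its left, z up, the work surface at z = 0. Lengths are in m, angles in degrees, forces in N, time in s.
With the tool pointing down it reaches from about 0.375 to 0.75 m from the base axis. Payload 9 kg.
Tool frame: the origin (TCP) lies midway between the tips of the shut fingers; the grasp point (between the pads) lies 19 mm behind it (grip_point_offset is the distance from the TCP to the grasp point, in m); z points along the fingers, y is the line along which they close (so a half turn about z gives the same grasp; the last joint's range is limited). The gripper opens to 85 mm and grips with 20 to 120 N. Pads are 22 mm wide; open, the fingers measure 114 mm over their backs; the gripper's body (76 mm by 85 mm) begins 54 mm behind the grasp point. The pads swing forward as they close: fully open they stand 13 mm farther back than shut.
Start: joints at [-75.842, 5.964, 5.575, 89.605, 0, 77.527], TCP at [0.269, -0.536, 0.231] pointing down, gripper open.
Joint ranges: [-171.21, 171.21], [-48.23, 106.86], [-62.78, 66.21], [-105.2, 120.99], [-86.42, 89.51], [-180, 180]. Speed limits (degrees/s): [127.2, 127.2, 147.25, 180, 180, 180].

INTERFACE

Orientations are given as a 3x3 rotation matrix whose columns are the frame's x, y, z axes.
In Python, from workcell import * gives the robot as it stands.
- The arm moves only by the tool move_arm, never from a script. Its arguments are lists of equal length, an entry for each row: "dp": the shift along the world's x, y, z in mm, a list of three; "twist": the turn about the world's z in rad. A call has 1 to 20 rows; each row shifts and turns the commanded pose from where the row before left it; what a row does not reach is not made up. A row lasts 1/10 s, in which the tool goes at most 50 mm and 8.59 degrees, less where a joint would pass 70% of its speed; a pose out of reach is approached as far as the arm can. A call with a gripper value outside its range is refused whole. "hand" is the closure, from -1 (fully open) to 1 (shut), so that 0 is half open, set as the call begins (left out, the last holds). The fingers move at their own pace and stop on an object; "squeeze" is the grip in N (left out, the last holds). Time passes only in rows, so rows that do not move let the fingers close. It gives the time, the measured TCP pose, the force, the opening and the grip force at its end, in the units of the state.
- get_state(): the state, without advancing time (a new reading comes with each control period).
- read_camera(name): name is "side" or "top" or "wrist"; returns the picture (384x512x3 uint8, red, green, blue); there is no depth.
- get_calibration(name): a dict with "fx", "fy", "cx", "cy" (pixels), "R" (3x3) and "t" (3): a world point X has camera coordinates R X + t. Camera axes: x right, y down, z forward; pixel columns grow to the right and rows downward; lengths in m; the calibration is good to about 2 mm. A picture is of the moment at which its call begins: read the wrist's pose just before it. get_calibration takes no time and is no camera call; for the wrist camera it gives the pose at the moment of the call.
- hand_in(): hands the job in; it is judged then, once.
The state is a dict: "time_s": time; "qpos": joint angles; "qd": joint speeds; "tau": joint torques, N m; "position": TCP position; "eef_rot": TCP orientation; "wrist_force": force on the tool from outside, world axes, zero at the start; "ft_torque": the same for the moment, N m; "gripper_width": finger opening in m; "finger_force": force on a finger pad.
Only numpy, scipy, OpenCV 4.12 (cv2) and the standard library are available. Lean on these libraries where they do the work, as an engineer would, in place of code of your own. Each camera call takes 0.05 s, during which the arm holds its last target. There are 200 camera calls.

TASK

Clamp the wooden batten in the hold-down jig: the clamp is set too loose, so turn the wing nut down until the cam lever meets firm resistance about midway through its swing, then press the lever fully closed to its stop and let go. The batten must be held firmly without being crushed, and nothing else on the bench is to be disturbed.

Things in the scene. Friction and masses are not known exactly. Their poses are not given: they have to be found in the camera images.
- jig: Hold-down jig fixed to the bench. Origin on the bench surface straight below the screw axis, z up. Plywood base 18 mm high, x -120 to +60, y -60 to +60 mm; on it a grey block 62 x 60 mm, top at z 52, with the vertical screw at x 0, y 0. A cross shaft along y at z 42 sticks out to -y and carries the cam lever. The batten, 40 mm wide, 260 mm long along y, lies on the base at x -85.
- strap_spot (a point): Point of the jig's frame at x 0, y 0, z 68.75 mm: about where the screw leaves the strap's top. The flat steel strap (x -110 to +35 mm, 34 mm wide, 12 mm thick) lies over the block and presses a rubber foot on the batten. Battens differ in thickness, so its real top may lie up to 3.3 mm higher or lower than this point: the bite has to be felt.
- nut_sleeve: Threaded sleeve in the wing nut; origin on the screw axis at the flange's underside, 89 mm above the bench with lever and nut at 0. Closing the lever to angle a pulls screw and nut straight down, at first fast, then slowly: 14.1 mm at 0.8, 16.4 mm at 1.05, 17.8 mm at 1.5 to 1.62. Once the flange meets the strap each further mm costs about 25 N: the clamping force between nut and strap.
- nut (a joint): Angle of the wing nut, rad; grows turning clockwise seen from above, and the nut then goes down the screw 2.4 mm per rad (steep thread). At 0 the wings lie along the jig's x. Starts -0.33 to 0.33 and must go on by some 1 to 4 rad, depending on the batten. Turns at about 0.1 N m while free of the strap, more once pressed on it. Stays where left.
- nut_wing (a point): Grip point of the wing nut, on its axis, 22 mm above its flange's underside (32 mm flange) and about 111 mm above the bench with the lever open. The wings form one straight steel bar 54 mm long, 13 mm thick and 24 mm high (from 12 mm below to 12 mm above this point). x axis along the wings, z up; the bar is the same turned half round.
- lever (a joint): Swing of the cam lever, rad: 0 open (upright, leaning 10 degrees to the jig's -x), growing over and down to +x; 1.62 closed at its stop, nearly level; midway 0.8. Starts 0 to 0.25. Stays where left (rubs with 1 N at the ball); after the bite the force at the ball rises to 4 to 10 N, easing in the last 0.2 rad. A nut run down onto the strap drives a part-closed lever back towards open.
- lever_ball (a point): Centre of the black ball, 22 mm diameter, at the lever's end, 75 mm from the pivot. At lever angle a it lies from the pivot at 75 mm*(sin(a - 0.174)) along the jig's x and 75 mm*cos(a - 0.174) up.
- lever_pivot (a point): Pivot of the lever, fixed in the jig at x 0, y -85 mm, z 42 mm of the jig's frame; the lever swings about the jig's y axis in the plane y = -85 mm. The lever's bar is 8 mm thick (y) and 13 mm wide.
- tape_measure: Grey tape measure, 66 x 36 x 60 mm, standing; origin under its centre. Leave alone.
- screwdriver: Screwdriver with black handle lying on the bench; leave alone.
- offcut: Wood offcut 90 x 45 x 22 mm; origin under its centre. Leave alone.
- spanner: Steel spanner lying on the bench; leave alone.
- screw_jar: Clear jar with steel cap, 64 mm diameter, 85 mm high; leave alone.
- glue: White bottle, 56 mm diameter, 170 mm high; leave alone.
- paint_tin: Steel tin, 80 mm diameter, 90 mm high; leave alone.

How it is judged:
By the outcome, as a careful person would: the job done as asked, in the order asked, and still so for the second after the job is handed in, with the robot touching nothing.
It also fails if it takes over 64 s, if anything falls off the work surface, if the arm or the gripper's body presses on something with over 40 N, if the wrist force passes 120 N, or if a joint passes its speed limit or range.

## Working session

There is one attempt and no reset: what is moved stays moved. The work goes in short steps, Python scripts to look and compute and a tool call to move; the robot and the scene stay as the last step left them, time stands still between calls to the robot, and variables do not carry over. Pictures are saved under pics/ and viewed, at most 10 in all, crops included, and the job is handed in when it is done.

Besides the shell and the picture viewer there is one more tool, called after "Call:" by a JSON object that holds its "api" and its "payload", one argument or row to a line. move_arm: Moves the arm, as the interface text tells. Its arguments: {"type":"object","properties":{"dp":{"type":"array","items":{"type":"array","items":{"type":"number"}}},"twist":{"type":"array","items":{"type":"number"}},"hand":{"type":"number"},"squeeze":{"type":"number"}},"required":["dp","twist"]}

```bash
ls; mkdir -p pics
python3 - <<'E'
from workcell import *
import cv2,numpy as np
s=get_state();print(s['time_s'],s['position'],s['eef_rot'],s['gripper_width'])
a=read_camera("top");b=read_camera("side")
cv2.imwrite("pics/top.png",a[:,:,::-1]);cv2.imwrite("pics/side.png",b[:,:,::-1])
for n in("top","side"):print(n,get_calibration(n))
E
```

```text
pics
0.0 [ 0.26887669 -0.53602655  0.2305422 ] [[ 8.93911944e-01  4.48242508e-01 -2.99914944e-04]
 [ 4.48242514e-01 -8.93911123e-01  1.24647801e-03]
 [ 2.90627124e-04 -1.24867621e-03 -9.99999178e-01]] 0.08568664512061124
top {'fx': 493.0719810510101, 'fy': 493.0719810510101, 'cx': 249.73425160759444, 'cy': 189.62847382507522, 'R': array([[-0.10546511, -0.99441913, -0.00277674],
       [-0.97271139,  0.10374235, -0.2075333 ],
       [ 0.20666315, -0.01918655, -0.97822401]]), 't': array([0.04130778, 0.5759423 , 1.70753855])}
side {'fx': 494.60960191580347, 'fy': 494.60960191580347, 'cx': 264.1524194796194, 'cy': 193.64718684006235, 'R': array([[-0.99903546, -0.0423456 ,  0.01161853],
       [-0.04026925,  0.77803703, -0.62692644],
       [ 0.01750793, -0.62678962, -0.77899181]]), 't': array([0.54802186, 0.09161713, 1.69159624])}
```

View pics/top.png

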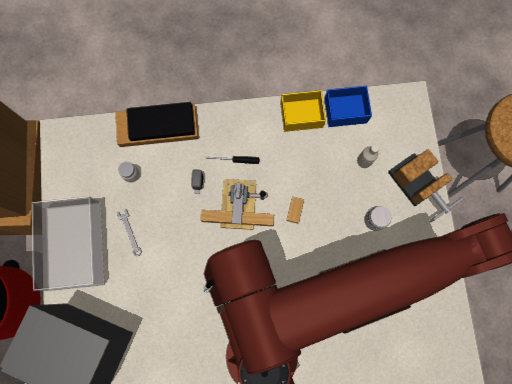

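View pics/side.png

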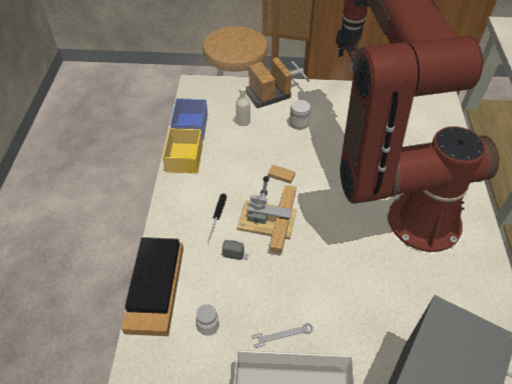

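The top view shows the jig near (239,200), the batten near (237,217), the nut near (239,188) and the ball near (264,195), with jig x pointing roughly along world +x. In the side view the jig is near (268,215) and the ball near (265,181). I'll zoom in on both.

Run:
```python
import cv2,numpy as np
a=cv2.imread("pics/top.png")[165:245,190:290];b=cv2.imread("pics/side.png")[165:260,215:315]
o=[cv2.resize(i,None,fx=4,fy=4,interpolation=cv2.INTER_CUBIC) for i in(a,b)]
h=max(i.shape[0] for i in o)
o=[cv2.copyMakeBorder(i,0,h-i.shape[0],0,0,cv2.BORDER_CONSTANT) for i in o]
cv2.imwrite("pics/crop.png",np.hstack(o))
```

```text
(no output)
```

View pics/crop.png

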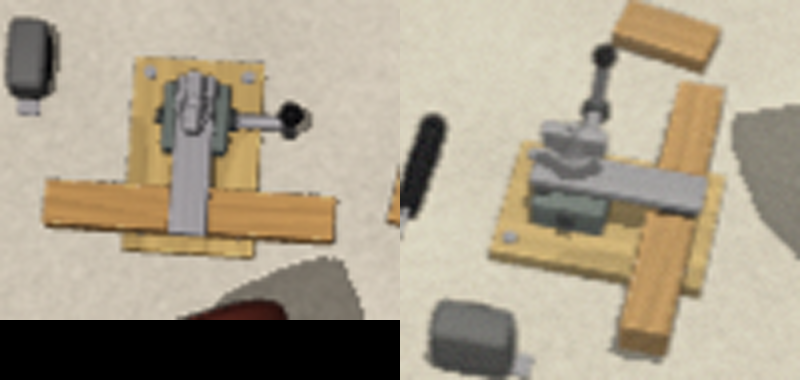

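The crop shows the base corners, seen from the top at (135,57), (266,61), (253,256) and (121,250), and the ball at (291,118). From the side the ball is at (603,55), and the wing bar is above the strap.

```bash
cat > h.py <<'E'
from workcell import *
import numpy as np
def ray(n,uv,c=None):
    c=c or get_calibration(n);R,t=np.array(c['R']),np.array(c['t'])
    d=R.T@np.array([(uv[0]-c['cx'])/c['fx'],(uv[1]-c['cy'])/c['fy'],1]);return -R.T@t,d/np.linalg.norm(d)
def plane(n,uv,z,c=None):
    o,d=ray(n,uv,c);return o+d*(z-o[2])/d[2]
def cross(r1,r2):
    (a,u),(b,v)=r1,r2;k=np.linalg.lstsq(np.c_[u,-v],b-a,rcond=None)[0];p,q=a+k[0]*u,b+k[1]*v
    return (p+q)/2,np.linalg.norm(p-q)
E
python3 - <<'E'
from h import *
np.set_printoptions(precision=4,suppress=True)
T=lambda x,y:(189.5+(x+.5)/4,164.5+(y+.5)/4)
S=lambda x,y:(214.5+(x-400+.5)/4,164.5+(y+.5)/4)
P=np.array([plane("top",T(*q),.018) for q in[(135,57),(266,61),(253,256),(121,250)]])
print(P);e=P[0]+P[1]-P[2]-P[3];yaw=np.arctan2(e[1],e[0]);print("yaw",yaw,np.linalg.norm(P[0]-P[3]),np.linalg.norm(P[0]-P[1]))
m=P.mean(0);c,s=np.cos(yaw),np.sin(yaw);o=m[:2]+.03*np.array([c,s]);print("origin",o)
B,err=cross(ray("top",T(291,118)),ray("side",S(603,55)));print("ball",B,err)
d=B[:2]-o;print("ball in jig",c*d[0]+s*d[1],-s*d[0]+c*d[1],B[2])
Q=[plane("side",S(*q),.018) for q in[(490,258),(700,295),(722,175)]];print(np.array(Q))
E
```

```text
[[ 0.6367  0.0718  0.018 ]
 [ 0.6201 -0.048   0.018 ]
 [ 0.4416 -0.0168  0.018 ]
 [ 0.4597  0.1013  0.018 ]]
yaw -0.16918487953255318 0.17949825179086717 0.12094200803134367
origin [0.5691 0.022 ]
ball [ 0.5467 -0.061   0.1156] 0.0035495468796023478
ball in jig -0.008084790040099835 -0.08563274330666212 0.11561714204439955
[[ 0.6349  0.0806  0.018 ]
 [ 0.4608  0.1086  0.018 ]
 [ 0.4432 -0.0154  0.018 ]]
```

Call:
{"api": "move_arm", "payload": {
  "dp": [
    [16,31.5,4],
    [16,31.5,4],
    [16,31.5,4],
    [16,31.5,4],
    [16,31.5,4],
    [16,31.5,4],
    [16,31.5,4],
    [16,31.5,4],
    [16,31.5,4],
    [16,31.5,4],
    [16,31.5,4],
    [16,31.5,4],
    [16,31.5,4],
    [16,31.5,4],
    [16,31.5,4],
    [16,31.5,4],
    [16,31.5,4],
    [0,0,0]
  ],
  "twist": [0.147,0.147,0.147,0.147,0.147,0.147,0.147,0.147,0.147,0.147,0.147,0.147,0.147,0.147,0.147,0.147,0.147,0],
  "hand": 1
}}

```text
time_s: 1.9
position: [0.5419, 0.0023, 0.2992]
eef_rot: [[-0.986, 0.169, 0.0], [0.169, 0.986, 0.001], [0.0, 0.001, -1.0]]
wrist_force: [-0.0, 0.3, -0.0]
gripper_width: -0.0
finger_force: 0.0
```

Run:
```python
from workcell import *
import cv2,numpy as np,json
c=get_calibration("wrist");a=read_camera("wrist");s=get_state()
json.dump({k:np.array(v).tolist() for k,v in c.items()},open("w1.json","w"))
cv2.imwrite("pics/w1.png",a[:,:,::-1])
print(s['time_s'],s['position'],np.array(s['qpos']).round(1),s['eef_rot'][:,0],s['wrist_force'],-np.array(c['R']).T@c['t'])
```

```text
1.95 [0.54127087 0.00074402 0.29895484] [-13.8  -2.7   3.8  96.6   0.   -3.8] [-9.84792311e-01  1.73734290e-01  7.07551530e-04] [-0.59057727 -0.31757866 -0.00738178] [0.4710174  0.01490311 0.44124106]
```

View pics/w1.png

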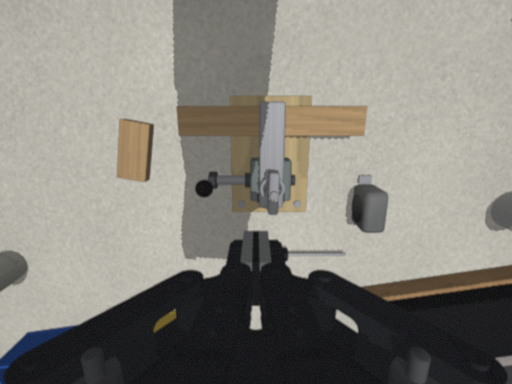

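The wrist view shows the jig with the nut near (272,188), the ball at (205,188) and the base corners near (231,96), (311,96), (307,212) and (233,212). I'll zoom in for the wing direction.

Run:
```python
import cv2
a=cv2.imread("pics/w1.png")[88:220,185:320]
cv2.imwrite("pics/w1c.png",cv2.resize(a,None,fx=4.5,fy=4.5,interpolation=cv2.INTER_CUBIC))
```

```text
(no output)
```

View pics/w1c.png

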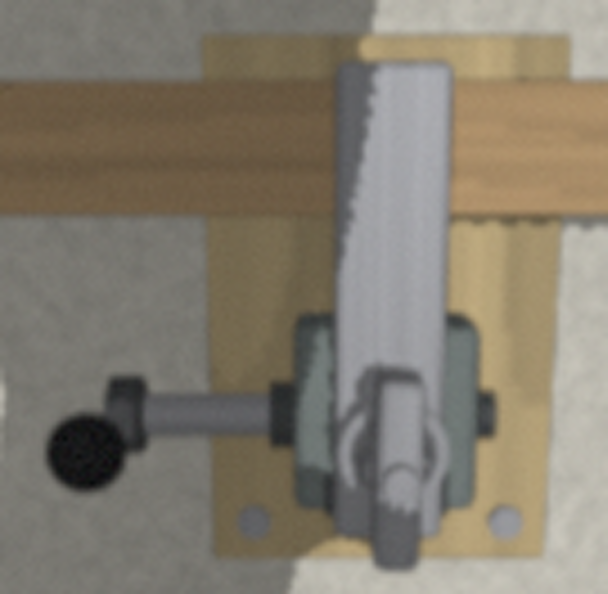

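Run:
```python
from h import *
import json
np.set_printoptions(precision=4,suppress=True)
c=json.load(open("w1.json"))
W=lambda x,y:(184.5+(x+.5)/4.5,87.5+(y+.5)/4.5)
p=lambda x,y,z:plane("wrist",W(x,y),z,c)
P=np.array([p(*q,.018) for q in[(542,557),(217,557),(202,36),(571,36)]])
e=P[0]+P[1]-P[2]-P[3];yaw=np.arctan2(e[1],e[0]);C,S=np.cos(yaw),np.sin(yaw)
o=P.mean(0)[:2]+.03*np.array([C,S]);print(P,"yaw",yaw,"origin",o,np.linalg.norm(P[0]-P[3]),np.linalg.norm(P[0]-P[1]))
J=lambda q:(lambda d:np.array([C*d[0]+S*d[1],-S*d[0]+C*d[1]]))(q[:2]-o)
a,b=p(402,377,.122),p(397,567,.122)
print("bar",a,b,np.linalg.norm(a-b),"dir",np.arctan2(*(b-a)[[1,0]]),"mid",(a+b)/2,J((a+b)/2))
for z in(.114,.117):print("ball",p(87,452,z),J(p(87,452,z)))
s1,s2=p(394,62,.0688),p(388,535,.0688);print("strap",J(s1),J(s2))
```

```text
[[ 0.6363  0.069   0.018 ]
 [ 0.6164 -0.0471  0.018 ]
 [ 0.4409 -0.0177  0.018 ]
 [ 0.461   0.0992  0.018 ]] yaw -0.1685488499263619 origin [0.5682 0.0208] 0.17793152446126737 0.11776623754231472
bar [0.5397 0.0255 0.122 ] [0.5918 0.0162 0.122 ] 0.05296409090753719 dir -0.17660405095516116 mid [0.5658 0.0208 0.122 ] [-0.0024 -0.0004]
ball [ 0.5475 -0.0622  0.114 ] [-0.0065 -0.0853]
ball [ 0.5468 -0.0615  0.117 ] [-0.0073 -0.0847]
strap [-0.1091 -0.0004] [ 0.0331 -0.0001]
```

Call:
{"api": "move_arm", "payload": {
  "dp": [
    [-14,-28,-27],
    [-14,-28,-28],
    [0,0,-44],
    [0,0,-44],
    [0,0,-44],
    [0,0,0]
  ],
  "twist": [0,0,0,0,0,0]
}}

```text
time_s: 2.55
position: [0.5084, -0.0563, 0.106]
eef_rot: [[-0.984, 0.18, -0.01], [0.18, 0.984, 0.004], [0.01, 0.002, -1.0]]
wrist_force: [-0.9, -0.4, -0.3]
gripper_width: 0.0
finger_force: 0.0
```

Call:
{"api": "move_arm", "payload": {
  "dp": [
    [0,0,0],
    [0,0,0]
  ],
  "twist": [0,0]
}}

```text
time_s: 2.75
position: [0.5143, -0.0578, 0.1153]
eef_rot: [[-0.984, 0.178, 0.003], [0.178, 0.984, -0.001], [-0.004, -0.001, -1.0]]
wrist_force: [0.5, 0.5, 0.3]
gripper_width: -0.0002
finger_force: 0.0
```

Call:
{"api": "move_arm", "payload": {
  "dp": [
    [6.1,-1,0],
    [6.1,-1,0],
    [6.1,-1,0],
    [6.1,-1,-0.3],
    [6.1,-1,-1.2],
    [6.1,-1,-1.7],
    [6.1,-1,-2.2],
    [6.1,-1,-2.6],
    [6.1,-1,-3.2],
    [6.1,-1,-3.8],
    [0,0,0],
    [0,0,0],
    [0,0,0]
  ],
  "twist": [0,0,0,0,0,0,0,0,0,0,0,0,0]
}}

```text
time_s: 4.05
position: [0.5739, -0.0669, 0.0974]
eef_rot: [[-0.984, 0.177, 0.0], [0.177, 0.984, 0.0], [-0.0, 0.0, -1.0]]
wrist_force: [0.6, 0.5, 0.2]
gripper_width: 0.0001
finger_force: 0.0
```

Run:
```python
from workcell import *
import cv2,numpy as np,json
a=read_camera("top");b=read_camera("side");s=get_state()
cv2.imwrite("pics/top2.png",a[:,:,::-1]);cv2.imwrite("pics/side2.png",b[:,:,::-1])
b=cv2.resize(b[165:260,215:315],None,fx=4,fy=4,interpolation=cv2.INTER_CUBIC)
a=cv2.resize(a[165:260,190:290],None,fx=4,fy=4,interpolation=cv2.INTER_CUBIC)
cv2.imwrite("pics/c2.png",np.hstack([a,b])[:,:,::-1])
print(s['time_s'],s['position'],s['wrist_force'])
d=s['position'][:2]-np.array([.568,.021]);print("jig",.9858*d[0]-.168*d[1],.168*d[0]+.9858*d[1])
```

```text
4.15 [ 0.57396469 -0.06687152  0.09754611] [0.40366946 0.03764048 0.41336929]
jig 0.02064241036724616 -0.08562168067550129
```

View pics/c2.png

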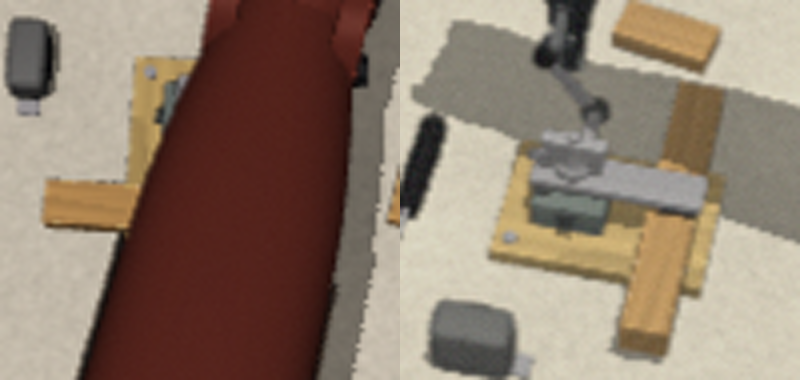

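The lever has swung: the ball is now at (545,52) in the side crop, and the nut has come down without being turned. I'll get the angle from the ray through the lever plane.

Run:
```python
from h import *
ax=np.array([.9858,-.168,0]);ay=np.array([.168,.9858,0]);o=np.array([.568,.021,0])
for u,v in((603,55),(545,52)):
    c,d=ray("side",(214.5+(u-399.5)/4,164.5+(v+.5)/4));k=(-.085-(c-o)@ay)/(d@ay);P=c+k*d
    x,z=(P-o)@ax,P[2]-.042;print(x,P[2],"r",np.hypot(x,z),"a",np.arctan2(x,z)+.174)
```

```text
-0.005363354439287666 0.11537330753917852 r 0.07356906843286991 a 0.10103296694279945
0.044365857864443775 0.10651898063468335 r 0.07830088253772541 a 0.7763826800609783
```

Call:
{"api": "move_arm", "payload": {
  "dp": [
    [-10,1.7,0],
    [0,0,30],
    [0,0,30],
    [2,30,0],
    [2,30,0],
    [0,26.2,0],
    [0,0,0],
    [0,0,0],
    [0,0,-30],
    [0,0,-25],
    [0,0,-15],
    [0,0,0],
    [0,0,0],
    [0,0,0]
  ],
  "twist": [0,0,0,0,0,0,0,0,0,0,0,0,0,0],
  "hand": 0
}}

```text
time_s: 5.55
position: [0.5689, 0.0206, 0.0889]
eef_rot: [[-0.984, 0.177, 0.002], [0.177, 0.984, -0.0], [-0.002, 0.0, -1.0]]
wrist_force: [1.0, 0.3, -0.1]
gripper_width: 0.0426
finger_force: 0.0
```

Call:
{"api": "move_arm", "payload": {
  "dp": [
    [0,0,0],
    [0,0,0],
    [0,0,0],
    [0,0,0],
    [0,0,0],
    [0,0,0]
  ],
  "twist": [0,0,0,0,0,0],
  "hand": 1,
  "squeeze": 40
}}

```text
time_s: 6.15
position: [0.5686, 0.0206, 0.0885]
eef_rot: [[-0.984, 0.177, 0.002], [0.177, 0.984, -0.001], [-0.002, -0.001, -1.0]]
wrist_force: [-1.5, -2.8, 5.8]
gripper_width: 0.0186
finger_force: 38.9
```

```bash
python3 -c "
from workcell import *
s=get_state();print(s['time_s'],s['position'],s['wrist_force'],s['ft_torque'],s['gripper_width'],s['qpos'])"
```

```text
6.15 [0.56862086 0.02056235 0.0884764 ] [-1.46024433 -2.80939111  5.84396122] [-0.53636913  0.27738247  0.03154152] 0.018626334144087413 [-1.10744457e+01  1.79959013e+00 -1.36467947e+01  7.44513521e+01
 -3.72943352e-02 -8.77408801e-01]
```

Run:
```python
from workcell import *
import cv2,numpy as np
b=read_camera("side");a=read_camera("wrist")
b=cv2.resize(b[185:240,235:305],(560,440),interpolation=cv2.INTER_CUBIC)
a=cv2.resize(a[180:290,200:260+60],(480,440),interpolation=cv2.INTER_CUBIC)
cv2.imwrite("pics/c3.png",np.hstack([a[:,120:360],b])[:,:,::-1])
```

```text
(no output)
```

View pics/c3.png

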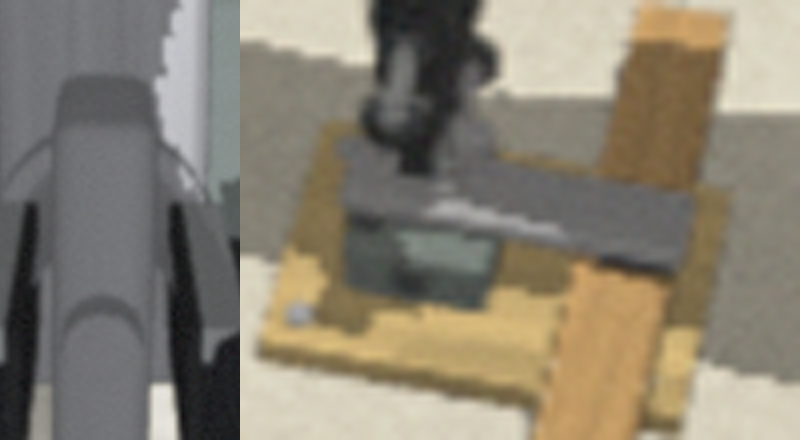

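The bar is aligned with the fingers but has a gap on each side, so the tips are gripping the wider hub below it. I'll open, rise 7 mm and close again.

Call:
{"api": "move_arm", "payload": {
  "dp": [
    [0,0,0],
    [0,0,0],
    [0,0,4],
    [0,0,3],
    [0,0,0]
  ],
  "twist": [0,0,0,0,0],
  "hand": 0.3
}}

```text
time_s: 6.75
position: [0.5683, 0.021, 0.095]
eef_rot: [[-0.984, 0.177, 0.001], [0.177, 0.984, 0.0], [-0.001, 0.0, -1.0]]
wrist_force: [0.5, -0.1, 0.5]
gripper_width: 0.0294
finger_force: 0.0
```

Call:
{"api": "move_arm", "payload": {
  "dp": [
    [0,0,0],
    [0,0,0],
    [0,0,0],
    [0,0,0],
    [0,0,0]
  ],
  "twist": [0,0,0,0,0],
  "hand": 1,
  "squeeze": 40
}}

```text
time_s: 7.25
position: [0.5681, 0.0207, 0.0947]
eef_rot: [[-0.984, 0.177, 0.0], [0.177, 0.984, -0.001], [-0.0, -0.001, -1.0]]
wrist_force: [-1.1, -3.3, 5.4]
gripper_width: 0.0174
finger_force: 39.0
```

```bash
python3 -c "
from workcell import *
s=get_state();print(s['time_s'],s['position'],s['wrist_force'],s['ft_torque'],s['gripper_width'])"
```

```text
7.25 [0.56810068 0.02066374 0.09466333] [-1.13479366 -3.27503503  5.4052341 ] [-0.70709239  0.38414174 -0.00504316] 0.017393720816587566
```

Call:
{"api": "move_arm", "payload": {
  "dp": [
    [0,0,0],
    [0,0,3],
    [0,0,3],
    [0,0,0],
    [0,0,0]
  ],
  "twist": [0,0,0,0,0],
  "hand": 0.4
}}

```text
time_s: 7.75
position: [0.568, 0.0211, 0.1004]
eef_rot: [[-0.984, 0.177, 0.0], [0.177, 0.984, 0.0], [-0.0, 0.0, -1.0]]
wrist_force: [-0.4, 0.2, -0.2]
gripper_width: 0.0254
finger_force: 0.0
```

Call:
{"api": "move_arm", "payload": {
  "dp": [
    [0,0,0],
    [0,0,0],
    [0,0,0],
    [0,0,0],
    [0,0,0]
  ],
  "twist": [0,0,0,0,0],
  "hand": 1,
  "squeeze": 40
}}

```text
time_s: 8.25
position: [0.568, 0.0208, 0.1005]
eef_rot: [[-0.984, 0.177, 0.0], [0.177, 0.984, -0.0], [-0.0, -0.0, -1.0]]
wrist_force: [-2.0, -3.0, 3.4]
gripper_width: 0.0169
finger_force: 39.1
```

Run:
```python
from workcell import *
import cv2
s=get_state();print(s['time_s'],s['position'],s['wrist_force'],s['ft_torque'],s['gripper_width'])
a=read_camera("wrist");cv2.imwrite("pics/w4.png",cv2.resize(a[180:290,220:300],(480,660)[:2] and (436,600),interpolation=cv2.INTER_CUBIC)[:,:,::-1])
```

```text
8.25 [0.56798419 0.0207587  0.10046503] [-1.95776105 -3.0365205   3.39889258] [-0.83581439  0.42407869  0.00853206] 0.016850083035533567
```

View pics/w4.png

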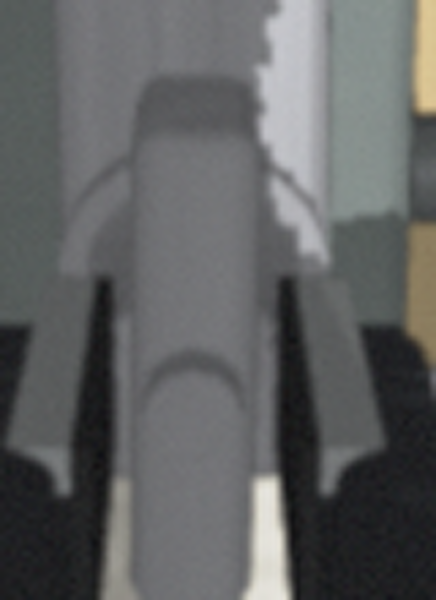

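The pads are aligned with the bar and hold it at 39 N. I'll do a test turn.

Call:
{"api": "move_arm", "payload": {
  "dp": [
    [0,0,-0.3],
    [0,0,-0.3],
    [0,0,-0.3],
    [0,0,-0.3],
    [0,0,-0.3],
    [0,0,0]
  ],
  "twist": [-0.14,-0.14,-0.14,-0.14,-0.14,0]
}}

```text
time_s: 8.9
position: [0.568, 0.0209, 0.0988]
eef_rot: [[-0.637, 0.771, 0.0], [0.771, 0.637, -0.0], [-0.0, -0.0, -1.0]]
wrist_force: [-0.8, -4.5, 2.6]
gripper_width: 0.0169
finger_force: 39.0
```

Run:
```python
from workcell import *
import cv2
s=get_state();print(s['time_s'],s['position'],s['eef_rot'][:,0],s['wrist_force'],s['ft_torque'],s['gripper_width'])
a=read_camera("wrist");cv2.imwrite("pics/w5.png",cv2.resize(a[180:290,220:300],(436,600),interpolation=cv2.INTER_CUBIC)[:,:,::-1])
```

```text
8.9 [0.56798077 0.02087252 0.09880689] [-6.37145351e-01  7.70743626e-01 -2.54003340e-04] [-0.76770053 -4.50676803  2.63018282] [-0.84491126  0.31693427 -0.06398723] 0.016873812093763405
```

View pics/w5.png

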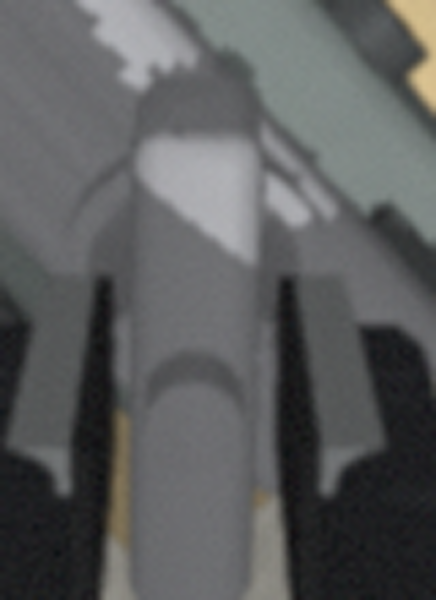

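The nut turns with the gripper. I'll go on in small steps and watch the torque.

```bash
cat > t.py <<'E'
from h import *
s=get_state();R=s['eef_rot'];y=np.arctan2(R[1,0],R[0,0])
print(s['time_s'],"turned",round(2.962-y if y>-.5 else 2.962-y-0,3),"F",s['wrist_force'].round(2),"T",s['ft_torque'].round(3),"tau6",np.array(s['tau']).round(3)[-1],"q6",round(s['qpos'][5],1),s['position'].round(4))
E
python3 t.py
```

```text
8.95 turned 0.695 F [-0.65 -4.35  2.11] T [-0.813  0.238 -0.042] tau6 0.869 q6 39.1 [0.568  0.0209 0.0988]
```

Call:
{"api": "move_arm", "payload": {
  "dp": [
    [0,0,-0.3],
    [0,0,-0.3]
  ],
  "twist": [-0.12,-0.12]
}}

```text
time_s: 9.15
position: [0.568, 0.0209, 0.0983]
eef_rot: [[-0.438, 0.899, 0.0], [0.899, 0.438, -0.0], [-0.0, 0.0, -1.0]]
wrist_force: [-0.9, -3.7, 2.6]
gripper_width: 0.0166
finger_force: 39.0
```

```bash
python3 t.py
```

```text
9.15 turned 0.938 F [-0.88 -3.73  2.62] T [-0.837  0.279  0.098] tau6 -2.03 q6 53.0 [0.568  0.0209 0.0983]
```

Call:
{"api": "move_arm", "payload": {
  "dp": [
    [0,0,-0.3],
    [0,0,-0.3]
  ],
  "twist": [-0.12,-0.12]
}}

```text
time_s: 9.35
position: [0.568, 0.0209, 0.0976]
eef_rot: [[-0.211, 0.977, 0.0], [0.977, 0.211, -0.0], [-0.0, 0.0, -1.0]]
wrist_force: [-1.8, -4.5, 4.1]
gripper_width: 0.0168
finger_force: 39.0
```

```bash
python3 t.py
```

```text
9.35 turned 1.178 F [-1.8  -4.5   4.09] T [-0.914  0.267  0.093] tau6 -1.888 q6 66.7 [0.568  0.0209 0.0976]
```

Call:
{"api": "move_arm", "payload": {
  "dp": [
    [0,0,-0.3],
    [0,0,-0.3]
  ],
  "twist": [-0.12,-0.12]
}}

```text
time_s: 9.55
position: [0.5681, 0.0209, 0.0971]
eef_rot: [[0.027, 1.0, 0.0], [1.0, -0.027, -0.0], [-0.0, 0.0, -1.0]]
wrist_force: [-0.5, -4.5, 3.3]
gripper_width: 0.0169
finger_force: 39.0
```

```bash
python3 t.py
```

```text
9.55 turned 1.418 F [-0.54 -4.49  3.28] T [-0.853  0.255  0.088] tau6 -1.887 q6 80.5 [0.5681 0.0209 0.0971]
```

Moving torque is a clean 0.09 N m, so contact should show clearly.

Call:
{"api": "move_arm", "payload": {
  "dp": [
    [0,0,-0.3],
    [0,0,-0.3]
  ],
  "twist": [-0.12,-0.12]
}}

```text
time_s: 9.75
position: [0.5682, 0.0209, 0.0966]
eef_rot: [[0.264, 0.965, 0.001], [0.965, -0.264, -0.0], [-0.0, 0.001, -1.0]]
wrist_force: [-1.8, -3.0, 2.4]
gripper_width: 0.0169
finger_force: 39.0
```

```bash
python3 t.py
```

```text
9.75 turned 1.658 F [-1.82 -3.01  2.43] T [-0.884  0.191  0.064] tau6 -1.887 q6 94.2 [0.5682 0.0209 0.0966]
```

Call:
{"api": "move_arm", "payload": {
  "dp": [
    [0,0,-0.3],
    [0,0,-0.3]
  ],
  "twist": [-0.12,-0.12]
}}

```text
time_s: 9.95
position: [0.5682, 0.0209, 0.096]
eef_rot: [[0.486, 0.874, 0.001], [0.874, -0.486, -0.0], [-0.0, 0.001, -1.0]]
wrist_force: [-1.0, -3.9, 3.0]
gripper_width: 0.0168
finger_force: 39.0
```

```bash
python3 t.py
```

```text
9.95 turned 1.898 F [-1.05 -3.9   2.98] T [-0.912  0.186  0.127] tau6 -1.887 q6 108.0 [0.5682 0.0209 0.096 ]
```

Call:
{"api": "move_arm", "payload": {
  "dp": [
    [0,0,-0.3],
    [0,0,-0.3]
  ],
  "twist": [-0.12,-0.12]
}}

```text
time_s: 10.15
position: [0.5682, 0.0209, 0.0954]
eef_rot: [[0.68, 0.734, 0.001], [0.734, -0.68, -0.0], [0.0, 0.001, -1.0]]
wrist_force: [-0.6, -4.7, 3.2]
gripper_width: 0.0165
finger_force: 39.1
```

```bash
python3 t.py
```

```text
10.15 turned 2.138 F [-0.55 -4.66  3.21] T [-0.884  0.111  0.072] tau6 -1.888 q6 121.8 [0.5682 0.0209 0.0954]
```

Call:
{"api": "move_arm", "payload": {
  "dp": [
    [0,0,-0.25]
  ],
  "twist": [-0.12]
}}

```text
time_s: 10.25
position: [0.5682, 0.0209, 0.0951]
eef_rot: [[0.763, 0.647, 0.001], [0.647, -0.763, -0.0], [0.0, 0.001, -1.0]]
wrist_force: [0.0, -4.9, 3.2]
gripper_width: 0.0168
finger_force: 39.0
```

```bash
python3 t.py
```

```text
10.25 turned 2.258 F [ 0.01 -4.93  3.18] T [-0.931  0.098  0.1  ] tau6 -1.885 q6 128.6 [0.5682 0.0209 0.0951]
```

Call:
{"api": "move_arm", "payload": {
  "dp": [
    [0,0,-0.3],
    [0,0,-0.3]
  ],
  "twist": [-0.12,-0.12]
}}

```text
time_s: 10.45
position: [0.5682, 0.0208, 0.0945]
eef_rot: [[0.894, 0.447, 0.001], [0.447, -0.894, -0.001], [0.0, 0.001, -1.0]]
wrist_force: [0.6, -5.0, 1.5]
gripper_width: 0.0167
finger_force: 39.0
```

```bash
python3 t.py
```

```text
10.45 turned 2.498 F [ 0.56 -5.    1.53] T [-0.977  0.124  0.07 ] tau6 -1.886 q6 142.4 [0.5682 0.0208 0.0945]
```

Call:
{"api": "move_arm", "payload": {
  "dp": [
    [0,0,-0.25]
  ],
  "twist": [-0.12]
}}

```text
time_s: 10.55
position: [0.5682, 0.0208, 0.0943]
eef_rot: [[0.942, 0.337, 0.001], [0.337, -0.942, -0.001], [0.0, 0.001, -1.0]]
wrist_force: [-0.2, -4.3, 3.2]
gripper_width: 0.017
finger_force: 39.0
```

```bash
python3 t.py
```

```text
10.55 turned 2.619 F [-0.21 -4.31  3.21] T [-0.961  0.1    0.103] tau6 -1.885 q6 149.3 [0.5682 0.0208 0.0943]
```

Call:
{"api": "move_arm", "payload": {
  "dp": [
    [0,0,-0.3],
    [0,0,-0.25]
  ],
  "twist": [-0.12,-0.12]
}}

```text
time_s: 10.75
position: [0.5683, 0.0208, 0.0938]
eef_rot: [[0.995, 0.103, 0.001], [0.103, -0.995, -0.001], [0.001, 0.001, -1.0]]
wrist_force: [-2.0, -5.0, 4.3]
gripper_width: 0.0168
finger_force: 39.2
```

```bash
python3 t.py
```

```text
10.75 turned 2.858 F [-1.99 -5.05  4.32] T [-1.046  0.236  0.161] tau6 -1.83 q6 163.0 [0.5683 0.0208 0.0938]
```

Call:
{"api": "move_arm", "payload": {
  "dp": [
    [0,0,-0.3],
    [0,0,-0.25]
  ],
  "twist": [-0.12,-0.12]
}}

```text
time_s: 10.95
position: [0.5683, 0.0207, 0.0936]
eef_rot: [[0.991, -0.136, 0.001], [-0.136, -0.991, -0.001], [0.001, 0.001, -1.0]]
wrist_force: [-3.4, -4.2, 7.2]
gripper_width: 0.0167
finger_force: 39.6
```

```bash
python3 t.py
```

```text
10.95 turned 3.098 F [-3.36 -4.19  7.24] T [-1.003  0.576  0.298] tau6 -1.741 q6 176.7 [0.5683 0.0207 0.0936]
```

Contact came at about 2.7 rad with the lever near 0.78, and I overran to 3.1. I'll turn back 0.33 rad, release and rise.

Call:
{"api": "move_arm", "payload": {
  "dp": [
    [0,0,0.3],
    [0,0,0.3],
    [0,0,0.2],
    [0,0,0]
  ],
  "twist": [0.12,0.12,0.09,0]
}}

```text
time_s: 11.35
position: [0.5683, 0.0208, 0.0942]
eef_rot: [[0.98, 0.197, 0.001], [0.197, -0.98, -0.001], [0.001, 0.001, -1.0]]
wrist_force: [-1.2, -4.5, 4.5]
gripper_width: 0.017
finger_force: 39.2
```

```bash
python3 t.py
```

```text
11.35 turned 2.763 F [-1.23 -4.55  4.53] T [-0.996  0.22  -0.051] tau6 -1.362 q6 157.6 [0.5683 0.0208 0.0942]
```

Call:
{"api": "move_arm", "payload": {
  "dp": [
    [0,0,0],
    [0,0,0],
    [0,0,0],
    [0,0,20],
    [0,0,30],
    [0,0,20],
    [0,0,0]
  ],
  "twist": [0,0,0,0,0,0,0],
  "hand": 0
}}

```text
time_s: 12.05
position: [0.5696, 0.021, 0.167]
eef_rot: [[0.981, 0.193, 0.005], [0.193, -0.981, -0.001], [0.005, 0.001, -1.0]]
wrist_force: [0.3, 0.3, -0.3]
gripper_width: 0.0427
finger_force: 0.0
```

Run:
```python
exec(open('t.py').read())
import cv2
b=read_camera("side");cv2.imwrite("pics/side3.png",b[:,:,::-1])
ax=np.array([.9858,-.168,0]);ay=np.array([.168,.9858,0]);o=np.array([.568,.021,0])
m=(b[165:205,235:275].max(2)<60).astype(np.uint8)
n,l,st,ce=cv2.connectedComponentsWithStats(m)
for i in range(1,n):
    if st[i,4]<8: continue
    u,v=ce[i]+[235,165]
    c,d=ray("side",(u,v));k=(-.085-(c-o)@ay)/(d@ay);P=c+k*d
    x,z=(P-o)@ax,P[2]-.042;print(st[i],u.round(1),v.round(1),"r",np.hypot(x,z),"a",np.arctan2(x,z)+.174)
```

```text
12.05 turned 2.768 F [ 0.32  0.32 -0.3 ] T [-0.056 -0.056 -0.014] tau6 -0.005 q6 157.9 [0.5696 0.021  0.167 ]
[ 14   0  19  29 249] 258.0 176.5 r 0.07905585945457537 a 0.4293869212277605
```

Call:
{"api": "move_arm", "payload": {
  "dp": [
    [-17,-26,0],
    [-17,-26,0],
    [-17,-26,0],
    [0,0,0],
    [0,0,-20],
    [0,0,-20],
    [0,0,-13],
    [0,0,0],
    [0,0,0]
  ],
  "twist": [-0.1,-0.1,-0.1,0,0,0,0,0,0],
  "hand": 1
}}

```text
time_s: 13.0
position: [0.5168, -0.0566, 0.1107]
eef_rot: [[0.994, -0.105, -0.001], [-0.105, -0.994, 0.0], [-0.001, -0.0, -1.0]]
wrist_force: [0.4, -0.3, -0.0]
gripper_width: -0.0003
finger_force: 0.0
```

```bash
cat > p.py <<'E'
exec(open('t.py').read())
d=s['position']-np.array([.568,.021,0]);print("jig",round(.9858*d[0]-.168*d[1],4),round(.168*d[0]+.9858*d[1],4),d[2].round(4))
E
python3 p.py
python3 - <<'E'
from h import *
import cv2
b=read_camera("side");cv2.imwrite("pics/s4.png",cv2.resize(b[155:225,225:315],(720,560),interpolation=cv2.INTER_CUBIC)[:,:,::-1])
E
```

```text
13.0 turned 3.068 F [ 0.39 -0.3  -0.05] T [-0.008 -0.061  0.019] tau6 -0.002 q6 165.4 [ 0.5168 -0.0566  0.1107]
jig -0.0374 -0.0851 0.1107
```

View pics/s4.png

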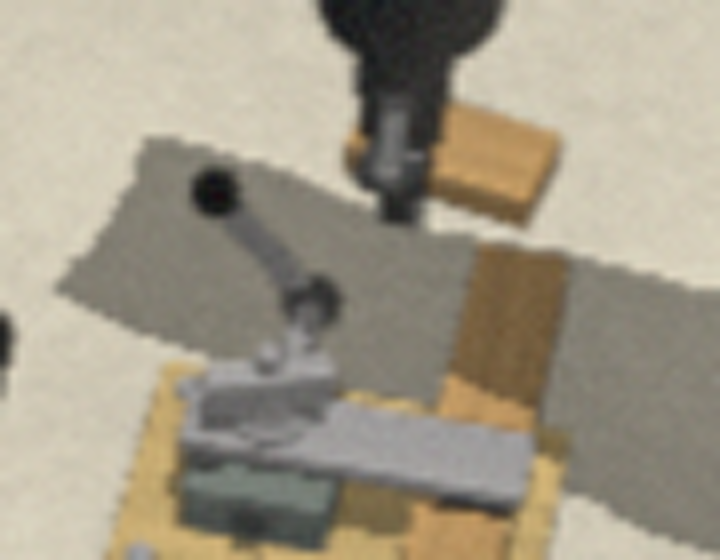

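The ball is at about (252,179) in the full frame, so the lever is still near 0.76. I'll close up behind it and then push slowly while reading the force.

Call:
{"api": "move_arm", "payload": {
  "dp": [
    [16,-2.7,-4],
    [16,-2.7,-4],
    [16,-2.7,-3.5],
    [0,0,0],
    [0,0,0]
  ],
  "twist": [0,0,0,0,0]
}}

```text
time_s: 13.55
position: [0.565, -0.065, 0.0999]
eef_rot: [[0.994, -0.106, 0.0], [-0.106, -0.994, -0.0], [0.0, 0.0, -1.0]]
wrist_force: [-1.6, 0.3, -0.4]
gripper_width: 0.0003
finger_force: 0.0
```

```bash
python3 p.py
```

```text
13.55 turned 3.068 F [-1.64  0.33 -0.42] T [ 0.032  0.003 -0.031] tau6 0.012 q6 166.3 [ 0.565  -0.065   0.0999]
jig 0.0115 -0.0853 0.0999
```

Call:
{"api": "move_arm", "payload": {
  "dp": [
    [2.5,-0.4,-1],
    [2.5,-0.4,-1],
    [0,0,0]
  ],
  "twist": [0,0,0]
}}

```text
time_s: 13.85
position: [0.57, -0.0659, 0.0974]
eef_rot: [[0.994, -0.106, 0.0], [-0.106, -0.994, -0.0], [0.0, 0.0, -1.0]]
wrist_force: [1.1, 0.9, 0.9]
gripper_width: -0.0
finger_force: 0.0
```

```bash
python3 p.py
```

```text
13.85 turned 3.068 F [1.12 0.91 0.91] T [-0.022  0.002 -0.034] tau6 0.011 q6 166.4 [ 0.57   -0.0659  0.0974]
jig 0.0165 -0.0853 0.0974
```

Call:
{"api": "move_arm", "payload": {
  "dp": [
    [2,-0.3,-1.4],
    [0,0,0]
  ],
  "twist": [0,0]
}}

```text
time_s: 14.05
position: [0.572, -0.0662, 0.0958]
eef_rot: [[0.994, -0.106, -0.0], [-0.106, -0.994, -0.0], [-0.0, 0.0, -1.0]]
wrist_force: [0.5, 0.8, 0.0]
gripper_width: 0.0
finger_force: 0.0
```

```bash
python3 p.py
```

```text
14.05 turned 3.068 F [0.5  0.79 0.04] T [-0.    -0.035  0.023] tau6 0.008 q6 166.5 [ 0.572  -0.0662  0.0958]
jig 0.0186 -0.0853 0.0958
```

Call:
{"api": "move_arm", "payload": {
  "dp": [
    [2,-0.3,-1.5],
    [0,0,0]
  ],
  "twist": [0,0]
}}

```text
time_s: 14.25
position: [0.5741, -0.0665, 0.0943]
eef_rot: [[0.994, -0.106, -0.0], [-0.106, -0.994, -0.0], [-0.0, 0.0, -1.0]]
wrist_force: [0.1, 1.0, 0.9]
gripper_width: -0.0001
finger_force: 0.1
```

```bash
python3 p.py
```

```text
14.25 turned 3.068 F [0.05 1.03 0.9 ] T [ 0.011 -0.006  0.014] tau6 0.008 q6 166.5 [ 0.5741 -0.0665  0.0943]
jig 0.0207 -0.0852 0.0943
```

Call:
{"api": "move_arm", "payload": {
  "dp": [
    [2,-0.3,-1.6],
    [0,0,0]
  ],
  "twist": [0,0]
}}

```text
time_s: 14.45
position: [0.5761, -0.0669, 0.0928]
eef_rot: [[0.994, -0.106, 0.0], [-0.106, -0.994, -0.0], [0.0, 0.0, -1.0]]
wrist_force: [-0.5, 1.0, 0.9]
gripper_width: -0.0002
finger_force: 0.4
```

```bash
python3 p.py
```

```text
14.45 turned 3.068 F [-0.5   1.03  0.95] T [-0.007  0.056 -0.064] tau6 0.005 q6 166.6 [ 0.5761 -0.0669  0.0928]
jig 0.0228 -0.0853 0.0928
```

Call:
{"api": "move_arm", "payload": {
  "dp": [
    [2,-0.3,-1.6],
    [0,0,0]
  ],
  "twist": [0,0]
}}

```text
time_s: 14.65
position: [0.5782, -0.0672, 0.0913]
eef_rot: [[0.994, -0.106, 0.0], [-0.106, -0.994, -0.0], [0.0, 0.0, -1.0]]
wrist_force: [-1.2, -1.1, 2.7]
gripper_width: -0.0003
finger_force: 1.0
```

```bash
python3 p.py
```

```text
14.65 turned 3.068 F [-1.21 -1.09  2.7 ] T [-0.07   0.113 -0.014] tau6 -0.001 q6 166.6 [ 0.5782 -0.0672  0.0913]
jig 0.0249 -0.0853 0.0913
```

Call:
{"api": "move_arm", "payload": {
  "dp": [
    [2,-0.3,-1.7],
    [0,0,0]
  ],
  "twist": [0,0]
}}

```text
time_s: 14.85
position: [0.5803, -0.0676, 0.0897]
eef_rot: [[0.994, -0.106, 0.0], [-0.106, -0.994, -0.0], [0.001, 0.0, -1.0]]
wrist_force: [-2.3, -0.3, 3.6]
gripper_width: 0.0001
finger_force: 1.6
```

```bash
python3 p.py
```

```text
14.85 turned 3.068 F [-2.28 -0.32  3.57] T [-0.244  0.201 -0.032] tau6 -0.007 q6 166.6 [ 0.5803 -0.0676  0.0897]
jig 0.027 -0.0853 0.0897
```

Call:
{"api": "move_arm", "payload": {
  "dp": [
    [2,-0.3,-1.9],
    [0,0,0]
  ],
  "twist": [0,0]
}}

```text
time_s: 15.05
position: [0.5824, -0.068, 0.088]
eef_rot: [[0.994, -0.106, 0.001], [-0.106, -0.994, -0.001], [0.001, 0.001, -1.0]]
wrist_force: [-1.9, -0.1, 5.0]
gripper_width: -0.0004
finger_force: 2.0
```

```bash
python3 p.py
```

```text
15.05 turned 3.068 F [-1.93 -0.15  4.98] T [-0.211  0.147 -0.066] tau6 -0.008 q6 166.7 [ 0.5824 -0.068   0.088 ]
jig 0.0292 -0.0853 0.088
```

The force begins to rise at about lever 0.8, so the bite is midway as asked. I'll keep on round the arc to close it.

Call:
{"api": "move_arm", "payload": {
  "dp": [
    [1.9,-0.3,-1.7],
    [1.9,-0.3,-1.8],
    [2,-0.35,-2.3],
    [2,-0.35,-2.3],
    [1.75,-0.3,-2.45],
    [1.75,-0.3,-2.45],
    [1.5,-0.25,-2.65],
    [1.5,-0.25,-2.65],
    [0,0,0]
  ],
  "twist": [0,0,0,0,0,0,0,0,0]
}}

```text
time_s: 15.95
position: [0.597, -0.0703, 0.0695]
eef_rot: [[0.994, -0.106, 0.001], [-0.106, -0.994, -0.0], [0.001, 0.0, -1.0]]
wrist_force: [-0.1, -1.0, 2.5]
gripper_width: 0.0002
finger_force: 1.0
```

```bash
python3 p.py
```

```text
15.95 turned 3.068 F [-0.15 -0.97  2.55] T [-0.146 -0.072 -0.003] tau6 0.001 q6 166.9 [ 0.597  -0.0703  0.0695]
jig 0.0439 -0.0852 0.0695
```

Call:
{"api": "move_arm", "payload": {
  "dp": [
    [1.25,-0.2,-2.8],
    [1.25,-0.2,-2.8],
    [0,0,0]
  ],
  "twist": [0,0,0]
}}

```text
time_s: 16.25
position: [0.5983, -0.0702, 0.0627]
eef_rot: [[0.994, -0.106, -0.001], [-0.106, -0.994, 0.001], [-0.001, -0.0, -1.0]]
wrist_force: [-0.3, 0.2, 0.7]
gripper_width: 0.0
finger_force: 0.2
```

```bash
python3 p.py
```

```text
16.25 turned 3.068 F [-0.31  0.15  0.73] T [-0.05  -0.019 -0.011] tau6 0.005 q6 167.0 [ 0.5983 -0.0702  0.0627]
jig 0.0452 -0.0848 0.0627
```

Call:
{"api": "move_arm", "payload": {
  "dp": [
    [0.9,-0.15,-2.9],
    [0,0,0]
  ],
  "twist": [0,0]
}}

```text
time_s: 16.45
position: [0.5991, -0.0703, 0.0598]
eef_rot: [[0.994, -0.106, -0.002], [-0.106, -0.994, 0.001], [-0.002, -0.0, -1.0]]
wrist_force: [-0.1, -0.7, 0.2]
gripper_width: 0.0001
finger_force: 0.0
```

```bash
python3 p.py
```

```text
16.45 turned 3.068 F [-0.14 -0.71  0.18] T [0.008 0.01  0.028] tau6 0.003 q6 167.0 [ 0.5991 -0.0703  0.0598]
jig 0.046 -0.0848 0.0598
```

Call:
{"api": "move_arm", "payload": {
  "dp": [
    [0.4,0,-2],
    [0,0,0]
  ],
  "twist": [0,0]
}}

```text
time_s: 16.65
position: [0.5998, -0.0705, 0.0584]
eef_rot: [[0.994, -0.106, -0.001], [-0.106, -0.994, 0.0], [-0.001, -0.0, -1.0]]
wrist_force: [-0.1, 0.4, -0.4]
gripper_width: 0.0003
finger_force: 0.0
```

```bash
python3 p.py
```

```text
16.65 turned 3.068 F [-0.07  0.4  -0.4 ] T [-0.009  0.015 -0.068] tau6 0.003 q6 167.0 [ 0.5998 -0.0705  0.0584]
jig 0.0467 -0.0849 0.0584
```

Call:
{"api": "move_arm", "payload": {
  "dp": [
    [0.3,0,-2],
    [0,0,0]
  ],
  "twist": [0,0]
}}

```text
time_s: 16.85
position: [0.6003, -0.0706, 0.0566]
eef_rot: [[0.994, -0.106, -0.0], [-0.106, -0.994, 0.0], [-0.0, -0.0, -1.0]]
wrist_force: [0.4, 0.0, -0.8]
gripper_width: -0.0003
finger_force: 0.0
```

```bash
python3 p.py
```

```text
16.85 turned 3.068 F [ 0.41  0.04 -0.75] T [-0.01   0.033  0.   ] tau6 0.002 q6 167.0 [ 0.6003 -0.0706  0.0566]
jig 0.0472 -0.0848 0.0566
```

Call:
{"api": "move_arm", "payload": {
  "dp": [
    [0,0,-1.5],
    [0,0,0]
  ],
  "twist": [0,0]
}}

```text
time_s: 17.05
position: [0.6005, -0.0707, 0.0559]
eef_rot: [[0.994, -0.106, 0.0], [-0.106, -0.994, -0.0], [0.0, 0.0, -1.0]]
wrist_force: [-1.5, 1.5, 2.1]
gripper_width: 0.0004
finger_force: 1.7
```

```bash
python3 p.py
```

```text
17.05 turned 3.068 F [-1.45  1.47  2.14] T [ 0.025  0.226 -0.056] tau6 0.001 q6 167.0 [ 0.6005 -0.0707  0.0559]
jig 0.0475 -0.0849 0.0559
```

Call:
{"api": "move_arm", "payload": {
  "dp": [
    [0,0,-1.5],
    [0,0,0]
  ],
  "twist": [0,0]
}}

```text
time_s: 17.25
position: [0.6006, -0.0707, 0.0555]
eef_rot: [[0.994, -0.106, 0.001], [-0.106, -0.994, -0.001], [0.001, 0.001, -1.0]]
wrist_force: [-6.1, 1.2, 13.5]
gripper_width: 0.0001
finger_force: 6.8
```

```bash
python3 p.py
```

```text
17.25 turned 3.068 F [-6.06  1.17 13.47] T [0.323 1.165 0.056] tau6 -0.0 q6 167.0 [ 0.6006 -0.0707  0.0555]
jig 0.0476 -0.0849 0.0555
```

Call:
{"api": "move_arm", "payload": {
  "dp": [
    [0,0,-1],
    [0,0,0]
  ],
  "twist": [0,0]
}}

```text
time_s: 17.45
position: [0.6007, -0.0707, 0.0553]
eef_rot: [[0.994, -0.106, 0.001], [-0.106, -0.994, -0.001], [0.001, 0.001, -1.0]]
wrist_force: [-8.4, 2.4, 19.1]
gripper_width: 0.0002
finger_force: 10.3
```

```bash
python3 p.py
```

```text
17.45 turned 3.068 F [-8.42  2.43 19.06] T [0.415 1.767 0.006] tau6 -0.001 q6 167.0 [ 0.6007 -0.0707  0.0553]
jig 0.0477 -0.0849 0.0553
```

Firm stop at about 21 N. I'll lift straight off and check.

Call:
{"api": "move_arm", "payload": {
  "dp": [
    [0,0,5],
    [0,0,20],
    [0,0,40],
    [0,0,40],
    [0,-40,20],
    [0,-40,20],
    [0,-40,0],
    [0,-40,0],
    [0,0,0],
    [0,0,0]
  ],
  "twist": [0,0,0,0,0,0,0,0,0,0]
}}

```text
time_s: 18.45
position: [0.6001, -0.2313, 0.1973]
eef_rot: [[0.994, -0.108, -0.001], [-0.108, -0.994, 0.001], [-0.001, -0.0, -1.0]]
wrist_force: [0.2, 0.4, -0.4]
gripper_width: -0.0001
finger_force: 0.0
```

Run:
```python
exec(open('p.py').read())
import cv2
ax=np.array([.9858,-.168,0]);ay=np.array([.168,.9858,0]);o=np.array([.568,.021,0])
cal=get_calibration("side");R,t=cal['R'],cal['t']
for a in(.8,1.3,1.5,1.62):
    P=o-.085*ay+.075*np.sin(a-.174)*ax+[0,0,.042+.075*np.cos(a-.174)];q=R@P+t;print(a,cal['fx']*q[0]/q[2]+cal['cx'],cal['fy']*q[1]/q[2]+cal['cy'])
b=read_camera("side");cv2.imwrite("pics/s5.png",b[:,:,::-1])
m=(b[165:225,225:275].max(2)<50).astype(np.uint8)
n,l,st,ce=cv2.connectedComponentsWithStats(m)
for i in range(1,n):
    if st[i,4]<5: continue
    u,v=ce[i]+[225,165]
    c,d=ray("side",(u,v));k=(-.085-(c-o)@ay)/(d@ay);P=c+k*d
    x,z=(P-o)@ax,P[2]-.042;print(st[i],u.round(1),v.round(1),"r",np.hypot(x,z),"a",np.arctan2(x,z)+.174)
```

```text
18.45 turned 3.07 F [ 0.19  0.43 -0.36] T [-0.014 -0.025  0.002] tau6 -0.103 q6 153.5 [ 0.6001 -0.2313  0.1973]
jig 0.074 -0.2433 0.1973
0.8 251.00744379310683 178.36962077649957
1.3 244.31143696964736 182.63964884572633
1.5 242.96143076164682 185.03073103755025
1.62 242.5521276338259 186.5884658457485
[16 20  4  4 13] 242.5 186.8 r 0.07518527298082936 a 1.6402396784776798
```

The lever reads 1.64 ± 0.05, so it is at its stop and holding, and the arm is clear.

```bash
python3 -c "
from workcell import *
print(hand_in())"
```

```text
the job is handed in; nothing more can be done
None
```

The batten is clamped and handed in at about 18.5 s: the nut was turned down so the lever bites at about 0.8 rad, and the lever was pressed to its stop and stayed there (camera reads 1.64 rad, nominal 1.62) with the arm clear; the clamping force was not measured, but should be about 95 N by the figures given.

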